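# Draw the slag pan out from under the cutting grate with the pull hook

### The arm

A 6-joint arm with a two-finger parallel gripper is mounted at the origin on a cart in front of the work surface, level with it; the furniture and walls round the work are solid. World frame = base frame: x ahead of the robot, y to its left, z up, the work surface at z = 0. Lengths are in mm, angles in rad, forces in N, time in s.
With the tool pointing down it reaches from about 300 to 775 mm from the base axis. Payload 14.6 kg.
Tool frame: the origin (TCP) lies at the very end of the fingers, on their centre line; the grasp point (between the pads) lies 19 mm behind it; z points along the fingers, y is the line along which they close (so a half turn about z gives the same grasp; the last joint's range is limited). The gripper opens to 94 mm and grips with 3 to 60 N. Pads are 16 mm wide; open, the fingers measure 119 mm over their backs; the gripper's body (75 mm by 177 mm) begins 78 mm behind the grasp point.
Start: joints at [1.106, 0.3, 1.521, -0, 1.321, -0.067], TCP at [213.062, 507.044, 205.446] pointing down, gripper open.
Joint ranges: [-3.03, 3.03], [-0.79, 2.21], [0.23, 2.52], [-1.04, 4.18], [0, 3.07], [-2.55, 2.55]. Speed limits (rad/s): [2.22, 2.22, 2.57, 3.14, 3.14, 3.14].

### API

Orientations are given as [roll, pitch, yaw] about the fixed x, y, z axes, in that order (R = Rz(yaw) Ry(pitch) Rx(roll)).
In Python, from cell import manip gives the robot as it stands.
- The arm moves only by the tool servo_tool, never from a script. Its argument "motion" is a list that holds one entry, the list of rows, each a list of 7 numbers: the shift along the world's x, y, z as a fraction of full scale, then the turn, a rotation vector about the world's x, y, z as a fraction of full scale, then the closure, from 0 (fully open) to 1 (shut). In form: [[[x, y, z, rx, ry, rz, gripper], ...]]. A call has 1 to 10 rows; each row is the pose to reach, as a shift and turn from the pose commanded when the call began, turning the shorter way round; what a row does not reach only later rows make up. Full scale, the value 1, is 0.5 m for a shift and pi rad for a turn. A row lasts 1/10 s, in which the tool goes at most 50 mm and 8.59 degrees, less where a joint would pass 70% of its speed; a pose out of reach is approached as far as the arm can. A call with a number of a shift or a turn outside -1 to 1 is refused whole. A call with a gripper value outside its range is refused whole. The fingers move at their own pace and stop on an object; "newtons" is the grip in N (left out, the last holds). Time passes only in rows, so rows that repeat a pose let the fingers close. It gives the time, the measured TCP pose, the force, the opening and the grip force at its end, in the units of the state.
- manip.read_state(): the state, without advancing time (a new reading comes with each control period).
- manip.camera(name): name is "scene" or "top"; returns a dict with "frame" (400x640x3 uint8, red, green, blue), "range_z" (400x640 float32, mm along the optical axis (not along the pixel's ray), 0 where there is no reading), "vfov" (degrees; the focal length in pixels is half the picture's height over the tangent of half this angle, whatever the lens; pixels are square), "cx", "cy" (the principal point, pixels), "cam_to_world" (4x4, takes a point from camera to world coordinates). Camera axes: x right, y down, z forward; pixel columns grow to the right and rows downward; lengths in mm; the calibration is good to about 2 mm. A picture is of the moment at which its call begins.
- manip.sign_off(): hands the job in; it is judged then, once.
The state is a dict: "clock": time; "joints": joint angles; "qd": joint speeds; "effort": joint torques, N m; "eef_pos": TCP position; "eef_rot": TCP orientation; "wrist_force": force on the tool from outside, world axes, zero at the start; "moment": the same for the moment, N m; "finger_gap": finger opening in mm; "finger_force": force on a finger pad.
Only numpy, scipy, OpenCV 4.12 (cv2) and the standard library are available. Lean on these libraries where they do the work, as an engineer would, in place of code of your own. Each camera call takes 0.05 s, during which the arm holds its last target. There are 200 camera calls.

### The job

Pull the slag pan out from under the cutting grate for emptying: take the pull hook by its wooden handle, put its bent end through the loop on the front of the pan, and draw the pan gently forward past its catch until it comes up firmly against its stop, without yanking on it. Then unhook, leave the pan standing out, and lay the hook flat on the bench. Keep the gripper and arm off the jagged pan, do not tip it, and leave the angle and nut on the grate and the square tube and bolt on the bench where they are.

Things in the scene. Friction and masses are not known exactly. Their poses are not given: they have to be found in the camera images.
- pull_hook: Pull hook lying loose and flat, 0.22 kg: wooden handle 98 long, 26 wide, 28 mm high (x -60 to +38 mm), then an 8 mm dark rod along x to x = 136 mm, its end bent to the +y side and raked slightly back, from (136, 9) to (128.5, 34) mm. Origin: in the middle of the handle's width and height (14 mm above the bench when lying), near the centre of mass: grip there. x to the bent end, z up.
- hook_tip (a point): Middle of the bent leg of the pull hook, at (132.5, 20, 0) mm in the hook's frame, axes as the hook's. The leg is 8 mm thick, ends 14 mm beyond this point on the +y side and joins the rod 20 mm from it on the -y side.
- cutting_grate: Fixed flame-cutting grate, 160 deep, 188 wide, 93 mm high: dark side plates, flat bars on edge across the top. Origin under its centre on the bench; the pan comes out of its front, towards its -x; y to its left. A rubber-sleeved bar hidden inside stops the pan after 25 to 80 mm; where must be felt: the pan is firmly against it when a steady 11 N no longer moves it. The rubber gives 1 mm per 3 N.
- slag_pan: Loose sheet-steel pan of slag, 0.4 to 0.8 kg, 150 x 132 mm, walls 22 mm high, standing on the bench inside the grate. Origin: centre of its underside, within 3 mm of the grate's origin when home; axes as the grate's, front to -x. It slides with 2 to 6 N of drag; two spring ball catches add 1 to 4 N over the first 10 mm. Never pull its loop with more than 14 N.
- pan_eye (a point): Centre of the opening of the loop on the pan's front, 18 mm ahead of the front face, 30 mm above the bench. The loop is a D of 7 mm rod standing upright in the pan's x-z plane (hole axis along y); the opening reaches 14 mm ahead of this point, 18 mm behind it and 13 mm above and below. Axes as the pan's.
- angle_offcut: The work on the grate: steel angle off-cut, 100 x 36 x 34 mm, lying loose on the slats. Leave it there. Origin: centre of its underside.
- nut_0: Hexagon nut 40 mm across, 18 mm high, lying loose on the slats beside the angle. Leave it there. Origin: centre of its underside.
- bolt_1: Hexagon bolt 101 mm long (along its y), 25 mm high, lying on the bench beyond the pull hook. Leave it. Origin: centre of its underside.
- square_offcut: Square steel tube off-cut, 75 x 32 x 32 mm, on the bench to the left in front of the grate. Leave it. Origin: centre of its underside.

How it is judged:
By the outcome, as a careful person would: the job done as asked, in the order asked, and still so for the second after the job is handed in, with the robot touching nothing.
It also fails if it takes over 67 s, if anything falls off the work surface, if the arm or the gripper's body presses on something with over 40 N, if the wrist force passes 120 N, or if a joint passes its speed limit or range.

## Working session

There is one attempt and no reset: what is moved stays moved. The work goes in short steps, Python scripts to look and compute and a tool call to move; the robot and the scene stay as the last step left them, time stands still between calls to the robot, and variables do not carry over. Pictures are saved under pics/ and viewed, at most 10 in all, crops included, and the job is handed in when it is done.

Besides the shell and the picture viewer there is one more tool, called after "Emit:" by a JSON object that holds its "api" and its "payload", one argument or row to a line. servo_tool: Moves the arm, as the interface text tells. Its arguments: {"type":"object","properties":{"motion":{"type":"array"},"newtons":{"type":"number"}},"required":["motion"]}

```bash
mkdir -p pics
cat > h.py <<'E'
import numpy as np, cv2
from cell import manip
def cam(n):
    c=manip.camera(n); f=200/np.tan(np.radians(c['vfov'])/2)
    z=c['range_z'].astype(float); v,u=np.mgrid[:400,:640]
    p=np.stack([(u-c['cx'])/f*z,(v-c['cy'])/f*z,z],-1)
    T=np.array(c['cam_to_world']); w=p@T[:3,:3].T+T[:3,3]; w[z==0]=np.nan
    return c['frame'],w,T,f,c
def save(im,n): cv2.imwrite('pics/'+n+'.png',im[...,::-1])
E
python3 - <<'E'
from h import *
for n in('top','scene'):
    im,w,T,f,c=cam(n); save(im,n+'0'); print(n,T.round(3).tolist(),f); np.save(n+'0.npy',w)
print(manip.read_state())
E
```

```text
top [[0.014, -0.993, 0.117, 407.065], [-1.0, -0.014, -0.002, -20.309], [0.004, -0.117, -0.993, 1117.86], [0.0, 0.0, 0.0, 1.0]] 411.209424201836
scene [[0.583, -0.633, 0.509, -218.001], [-0.812, -0.448, 0.374, -574.811], [-0.008, -0.632, -0.775, 1234.671], [0.0, 0.0, 0.0, 1.0]] 503.6271686456711
{'clock': 0.1, 'joints': array([ 1.10638326e+00,  3.00380923e-01,  1.52152922e+00,  1.24304792e-05,
        1.32068305e+00, -6.65705792e-02]), 'qd': array([ 4.52341338e-04, -4.41731344e-04,  1.17326282e-03, -1.29276304e-03,
       -7.01455075e-04, -1.76035838e-05]), 'effort': array([ 1.76840651e-03, -5.32644296e+01, -3.53279579e+01,  7.10426434e-02,
        2.34771747e-02, -5.97395865e-05]), 'eef_pos': array([212.96586815, 506.84019263, 204.95773044]), 'eef_rot': array([-3.14059513e+00, -7.85712165e-05,  2.74374705e+00]), 'wrist_force': array([-0.97594879,  0.27990191, -0.26368361]), 'moment': array([ 0.00545635, -0.01443   , -0.00345305]), 'finger_force': 0.0, 'finger_gap': 93.596447235614}
```

View pics/top0.png

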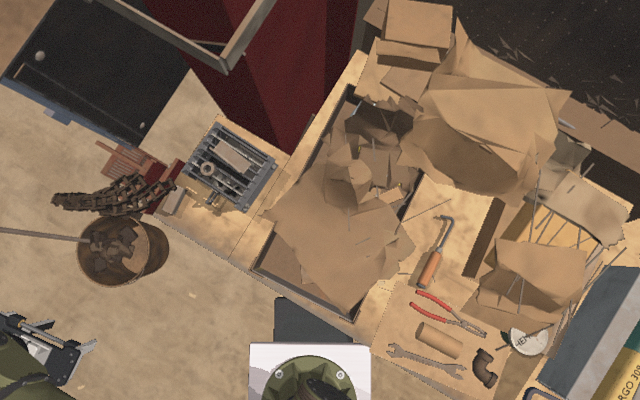

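View pics/scene0.png

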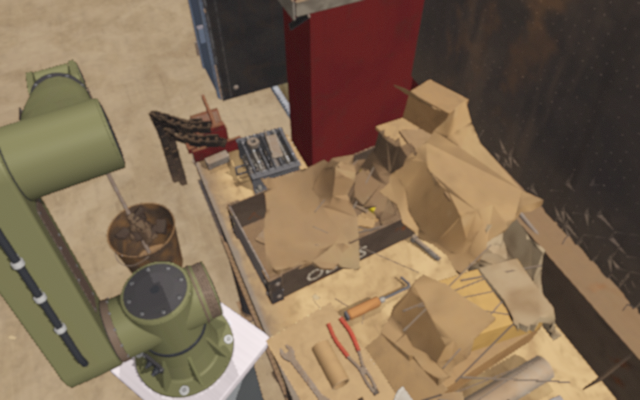

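The top view shows the hook with its handle near (430,270) and bend near (447,218). The grate is near (230,165) with the angle and nut on it, and its front faces lower-left towards (205,200). I'll zoom in on both.

Run:
```python
from h import *
im=cv2.imread('pics/top0.png')[...,::-1]; w=np.load('top0.npy')
a=cv2.resize(im[105:235,150:290],None,fx=4,fy=4,interpolation=cv2.INTER_CUBIC)
b=cv2.resize(im[180:310,400:500],None,fx=2.4,fy=4,interpolation=cv2.INTER_CUBIC)
b=cv2.resize(im[195:295,405:465],(312,520),interpolation=cv2.INTER_CUBIC)
save(np.hstack([a[:520,:480],b]),'crop0')
for v in range(210,295,8):
  print(v,[tuple(w[v,u].round(0).astype(int)) for u in range(416,460,6)])
print('grate')
for v in range(120,225,8):
  print(v,[tuple(np.nan_to_num(w[v,u]).round(0).astype(int)) for u in range(170,280,10)])
```

```text
210 [(np.int64(507), np.int64(-286), np.int64(0)), (np.int64(508), np.int64(-302), np.int64(1)), (np.int64(508), np.int64(-319), np.int64(-2)), (np.int64(508), np.int64(-335), np.int64(0)), (np.int64(508), np.int64(-350), np.int64(5)), (np.int64(508), np.int64(-368), np.int64(1)), (np.int64(509), np.int64(-385), np.int64(-3)), (np.int64(509), np.int64(-400), np.int64(2))]
218 [(np.int64(486), np.int64(-286), np.int64(-2)), (np.int64(486), np.int64(-302), np.int64(2)), (np.int64(486), np.int64(-319), np.int64(-1)), (np.int64(486), np.int64(-335), np.int64(-1)), (np.int64(487), np.int64(-352), np.int64(-3)), (np.int64(485), np.int64(-362), np.int64(18)), (np.int64(486), np.int64(-378), np.int64(19)), (np.int64(487), np.int64(-399), np.int64(4))]
226 [(np.int64(464), np.int64(-285), np.int64(0)), (np.int64(464), np.int64(-301), np.int64(3)), (np.int64(464), np.int64(-318), np.int64(-1)), (np.int64(464), np.int64(-334), np.int64(0)), (np.int64(465), np.int64(-351), np.int64(0)), (np.int64(465), np.int64(-366), np.int64(2)), (np.int64(464), np.int64(-378), np.int64(17)), (np.int64(465), n
[... 9528 characters left out ...]
nt64(0)), (np.int64(484), np.int64(193), np.int64(1)), (np.int64(485), np.int64(166), np.int64(-1)), (np.int64(476), np.int64(121), np.int64(128)), (np.int64(477), np.int64(97), np.int64(126))]
224 [(np.int64(460), np.int64(383), np.int64(-1)), (np.int64(460), np.int64(355), np.int64(0)), (np.int64(461), np.int64(329), np.int64(-3)), (np.int64(461), np.int64(302), np.int64(-2)), (np.int64(462), np.int64(274), np.int64(-1)), (np.int64(462), np.int64(247), np.int64(0)), (np.int64(462), np.int64(220), np.int64(0)), (np.int64(463), np.int64(193), np.int64(-2)), (np.int64(463), np.int64(165), np.int64(3)), (np.int64(463), np.int64(139), np.int64(-1)), (np.int64(464), np.int64(112), np.int64(-5))]
```

View pics/crop0.png

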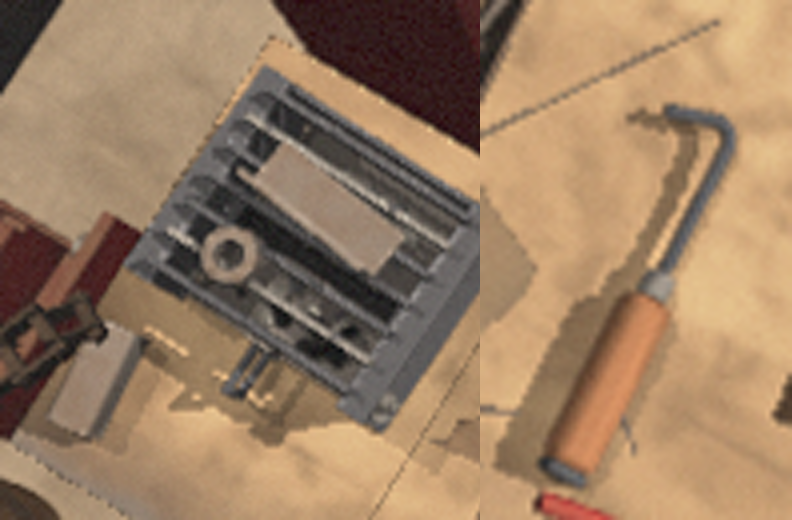

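The loop is near pixel (211,197) and the hook is clear. Next I'll fit the poses.

Run:
```python
from h import *
im=cv2.imread('pics/top0.png')[...,::-1]; w=np.load('top0.npy'); 
v,u=np.mgrid[:400,:640]; z=w[...,2]; R=im.astype(int)
m=(u>405)&(u<465)&(v>195)&(v<295)
hd=m&(z>8)&(R[...,0]-R[...,2]>60)&(v>250)&(v<287)
rod=m&(z>12)&~hd&(v<252)
def pca(p): 
    c=p.mean(0); d=np.linalg.svd(p-c)[2][0]; return c,d*np.sign(d[0])
P=w[hd][:,:2]; c,d=pca(P); print('handle n',len(P),c,np.arctan2(d[1],d[0]),'len',np.ptp((P-c)@d), ((P-c)@d).min(),((P-c)@d).max())
Q=w[rod]; x=(Q[:,:2]-c)@d; y=(Q[:,:2]-c)@[-d[1],d[0]]
for a in np.c_[x,y,Q[:,2]][np.argsort(x)].round(0)[::3]: print(a,end=' ')
# grate: slat/plate mask
g=(u>170)&(u<285)&(v>110)&(v<225)&(z>60)&(z<85)&(w[...,1]<330)&(w[...,1]>100)&(w[...,0]>480)&(w[...,0]<740)
g=(u>175)&(u<285)&(v>110)&(v<225)&(z>70)&(z<97)&(w[...,1]<325)&(w[...,0]<735)&(w[...,0]>480)
k=cv2.connectedComponentsWithStats(g.astype(np.uint8)); i=1+np.argmax(k[2][1:,4]); 
G=w[g][:,:2].astype(np.float32); print('\ngrate',cv2.minAreaRect(G),len(G), cv2.minAreaRect(w[k[1]==i][:,:2].astype(np.float32)))
print('loop')
for vv in range(188,206):
  print(vv,[tuple(int(t) for t in np.nan_to_num(w[vv,uu])) for uu in range(202,222,1) if z[vv,uu]>12])
b=(w[...,1]>-400)&(w[...,1]<300)&(w[...,0]>200)&(w[...,0]<560)
H=[[int(np.nanmax(z[b&(abs(w[...,0]-X)<25)&(abs(w[...,1]-Y)<25)],initial=-1)) for Y in range(-350,301,50)] for X in range(225,560,50)]
for r in H: print(r)
```

```text
handle n 329 [ 353.85341434 -311.0399922 ] -0.47728809153607704 len 93.31340414082982 -46.0027736063579 47.310630534471926
[  6.  88. 104.] [  8.  89. 105.] [  9.  86. 101.] [10. 75. 96.] [11. 73. 97.] [12. 76. 96.] [13. 79. 98.] [ 14.  93. 107.] [15. 71. 97.] [ 16.  90. 104.] [ 17.  94. 104.] [ 17.  88. 101.] [ 18.  91. 100.] [ 19.  95. 104.] [19. 73. 92.] [ 20.  92. 100.] [21. 80. 98.] [22. 89. 99.] [ 23.  93. 101.] [23. 81. 97.] [ 24.  91. 100.] [ 24.  95. 104.] [25. 73. 92.] [ 26.  92. 102.] [26. 70. 91.] [27. 80. 94.] [ 28.  94. 105.] [29. 77. 90.] [ 29.  85. 101.] [ 30.  94. 102.] [31. 82. 97.] [ 32. 101. 104.] [33. 89. 97.] [ 34. 103. 107.] [ 35. 100. 104.] [ 36.  94. 100.] [ 39.  99. 102.] [ 41. 106. 103.] [48.  1. 13.] [50.  3. 16.] [52. -1. 19.] [53. -8. 22.] [ 55. -11.  19.] [56. -8. 20.] [57. -4. 19.] [58. -1. 18.] [60. -3. 20.] [ 61. -12.  16.] [63. -4. 19.] [66. -3. 18.] [68. -3. 17.] [71. -2. 13.] [73. -1. 14.] [ 76. 117.  77.] [ 77. 115.  77.] [80. -1. 14.] [ 81. 113.  75.] [82. -6. 21.] [ 85. 112.  72.] [ 86. 133. 122.] [ 87. 107.  70.] [89. -2. 14.] [ 90. 108.  70.]
[... 3070 characters left out ...]
6, 274, 46), (516, 271, 49), (518, 273, 32), (519, 274, 16), (519, 272, 15)]
203 [(513, 276, 49), (513, 273, 49), (513, 271, 47), (514, 271, 40), (516, 272, 24), (517, 272, 16), (517, 270, 13)]
204 [(512, 275, 33), (513, 273, 29), (513, 271, 27), (514, 271, 19)]
205 []
[23, 54, 16, 8, 5, 130, 128, 3, 0, -1, -1, -1, -1, -1]
[23, 24, 23, 9, 131, 132, 128, 127, 127, 3, -1, -1, -1, -1]
[25, 31, 8, 132, 137, 131, 123, 123, 129, 128, 129, 3, -1, -1]
[30, 34, 109, 142, 139, 128, 126, 126, 125, 128, 130, 5, 3, 1]
[26, 5, 114, 139, 142, 167, 131, 131, 134, 130, 5, 5, 5, 4]
[21, 56, 128, 149, 170, 183, 167, 151, 141, 138, 128, 80, 5, 4]
[164, 49, 150, 161, 228, 252, 240, 172, 156, 138, 93, 97, 94, 50]
```

Emit:
{"api": "servo_tool", "payload": {
  "motion": [
    [[0.354,-0.8,0.15,0,0,-0.04,0.4],[0.354,-0.8,0.15,0,0,-0.04,0.4],[0.354,-0.8,0.15,0,0,-0.04,0.4],[0.354,-0.8,0.15,0,0,-0.04,0.4],[0.354,-0.8,0.15,0,0,-0.04,0.4],[0.354,-0.8,0.15,0,0,-0.04,0.4],[0.354,-0.8,0.15,0,0,-0.04,0.4],[0.354,-0.8,0.15,0,0,-0.04,0.4],[0.354,-0.8,0.15,0,0,-0.04,0.4],[0.354,-0.8,0.15,0,0,-0.04,0.4]]
  ]
}}

```text
clock: 1.1
eef_pos: [391.5, 103.4, 281.0]
eef_rot: [3.141, 0.001, 2.613]
wrist_force: [-1.1, 0.9, -0.2]
finger_gap: 56.5
finger_force: 0.0
```

Emit:
{"api": "servo_tool", "payload": {
  "motion": [
    [[-0.056,-0.848,0,0,0,0,0.4],[-0.056,-0.848,0,0,0,0,0.4],[-0.056,-0.848,0,0,0,0,0.4],[-0.056,-0.848,0,0,0,0,0.4],[-0.056,-0.848,0,0,0,0,0.4],[-0.056,-0.848,0,0,0,0,0.4],[-0.056,-0.848,0,0,0,0,0.4],[-0.056,-0.848,0,0,0,0,0.4],[-0.056,-0.848,0,0,0,0,0.4],[-0.056,-0.848,0,0,0,0,0.4]]
  ]
}}

```text
clock: 2.1
eef_pos: [361.7, -318.7, 279.3]
eef_rot: [3.141, -0.002, 2.616]
wrist_force: [0.4, 0.6, 0.3]
finger_gap: 56.3
finger_force: 0.0
```

Emit:
{"api": "servo_tool", "payload": {
  "motion": [
    [[0,0,-0.42,0,0,0,0.4],[0,0,-0.42,0,0,0,0.4],[0,0,-0.42,0,0,0,0.4],[0,0,-0.42,0,0,0,0.4],[0,0,-0.42,0,0,0,0.4],[0,0,-0.42,0,0,0,0.4]]
  ]
}}

```text
clock: 2.7
eef_pos: [362.2, -315.9, 70.3]
eef_rot: [3.141, -0.002, 2.619]
wrist_force: [0.4, 0.6, 0.7]
finger_gap: 56.3
finger_force: 0.0
```

Run:
```python
from h import *
a=cam('top')[0][170:310,380:500]; b=cam('scene')[0][240:370,280:440]
save(np.hstack([cv2.resize(a,(400,467)),cv2.resize(b,(400,467))]),'pre')
print(manip.read_state()['eef_pos'],manip.read_state()['joints'])
```

```text
[ 363.18142065 -317.38934247   72.70006141] [-7.94197004e-01  3.11524111e-01  1.84552868e+00  5.73345522e-05
  9.81718199e-01 -1.84207107e+00]
```

View pics/pre.png

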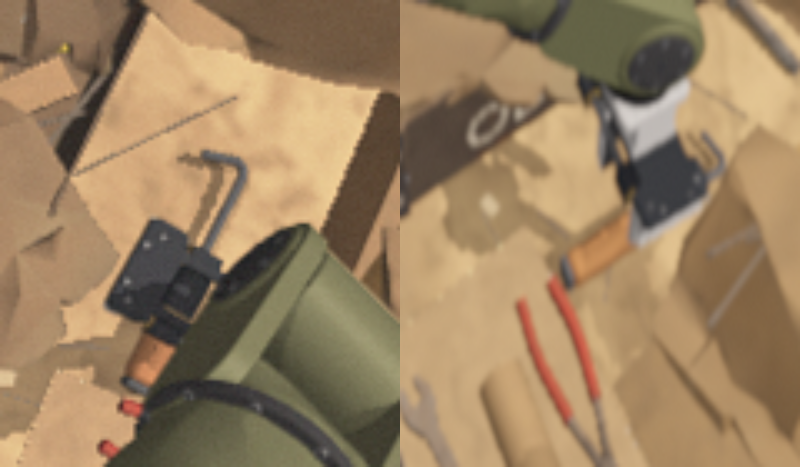

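The gripper straddles the handle correctly. Before going down I'll check that the wide body clears the cardboard.

Run:
```python
import numpy as np
w=np.load('top0.npy').reshape(-1,3); w=w[~np.isnan(w[:,0])]
p=w[:,:2]-[362,-317]; x=p@[.868,-.497]; y=p@[.497,.868]
for z0 in (40,60,80,90,100):
  s=(abs(x)<50)&(abs(y)<110)&(w[:,2]>z0); print(z0,s.sum(),[tuple(int(t) for t in q) for q in np.c_[x,y,w[:,2]][s][:8]])
```

```text
40 914 [(26, 108, 103), (22, 109, 105), (24, 106, 100), (25, 104, 101), (19, 109, 111), (21, 106, 108), (23, 103, 104), (24, 101, 101)]
60 879 [(26, 108, 103), (22, 109, 105), (24, 106, 100), (25, 104, 101), (19, 109, 111), (21, 106, 108), (23, 103, 104), (24, 101, 101)]
80 835 [(26, 108, 103), (22, 109, 105), (24, 106, 100), (25, 104, 101), (19, 109, 111), (21, 106, 108), (23, 103, 104), (24, 101, 101)]
90 804 [(26, 108, 103), (22, 109, 105), (24, 106, 100), (25, 104, 101), (19, 109, 111), (21, 106, 108), (23, 103, 104), (24, 101, 101)]
100 659 [(26, 108, 103), (22, 109, 105), (24, 106, 100), (25, 104, 101), (19, 109, 111), (21, 106, 108), (23, 103, 104), (24, 101, 101)]
```

Run:
```python
import numpy as np
w=np.load('top0.npy').reshape(-1,3); w=w[~np.isnan(w[:,0])]
p=w[:,:2]-[362,-317]; x=p@[.868,-.497]; y=p@[.497,.868]
for a in range(-50,50,10):
  print(a,[int(w[(x>=a)&(x<a+10)&(y>=b)&(y<b+10),2].max(initial=-9)) for b in range(-120,120,10)])
```

```text
-50 [71, 68, 2, 5, 5, 2, 3, 2, 3, 2, 26, 30, 28, 4, 6, 4, 2, 2, 1, -9, -9, 117, 125, 131]
-40 [120, 74, 3, 2, 3, 1, 2, 3, 5, 3, 29, 31, 30, 3, 4, 3, 1, 2, 4, 0, 111, 115, 121, 125]
-30 [124, 123, 7, 1, 2, 4, 4, 3, 5, 5, 29, 29, 30, 25, 2, 4, 3, 3, 1, -9, 107, 115, 120, 124]
-20 [126, 126, 1, 3, 4, 4, 5, 3, 4, 2, 29, 31, 30, 3, 3, 1, 3, 4, -9, 102, 106, 111, 118, 125]
-10 [127, 129, 132, 2, 2, 2, 2, 3, 3, 3, 28, 29, 32, 25, 1, 2, 5, 3, -9, 100, 103, 110, 116, 123]
0 [137, 139, 142, 138, 3, 2, 2, 5, 4, 4, 29, 30, 32, 20, 1, 4, 5, 2, -9, 97, 102, 107, 112, 120]
10 [150, 151, 156, 153, 4, 2, 4, 4, 4, 3, 26, 30, 34, 25, 3, 4, 3, 1, -9, 95, 100, 105, 111, 118]
20 [162, 167, 171, 168, 3, 4, 4, 4, 3, 4, 28, 30, 31, 20, 3, 2, 2, 3, -9, -9, 97, 102, 108, 113]
30 [175, 180, 183, 184, 4, 3, 3, 4, 2, 6, 22, 29, 28, 3, 4, 4, 2, 3, 2, 2, -2, -9, -9, 109]
40 [194, 193, 198, 200, 6, 2, 5, 3, 5, 3, 2, 26, 22, 5, 3, 3, 4, 4, 4, 3, 2, 3, -1, -9]
```

Run:
```python
import numpy as np
for n in('top0','scene0'):
  w=np.load(n+'.npy').reshape(-1,3); w=w[~np.isnan(w[:,0])]
  p=w[:,:2]-[362,-317]; x=p@[.868,-.497]; y=p@[.497,.868]
  print(n,list(range(-120,140,10)))
  for a in range(-150,50,10):
    print(a,[int(w[(x>=a)&(x<a+10)&(y>=b)&(y<b+10),2].max(initial=-9)) for b in range(-120,140,10)])
```

```text
top0 [-120, -110, -100, -90, -80, -70, -60, -50, -40, -30, -20, -10, 0, 10, 20, 30, 40, 50, 60, 70, 80, 90, 100, 110, 120, 130]
-150 [54, 51, 54, 51, 49, 49, 50, 7, 6, 5, 7, 8, 5, 7, 6, 7, 9, 3, 2, 2, 5, 2, 0, -9, 132, 132]
-140 [42, 44, 42, 38, 38, 39, 40, 7, 9, 8, 5, 6, 6, 6, 7, 7, 6, 2, 2, 3, 3, 3, 0, -9, 133, 131]
-130 [8, 7, 6, 6, 8, 19, 17, 19, 21, 23, 22, 15, 6, 6, 8, 6, 6, 2, 7, 3, 4, 3, 0, -9, 136, 134]
-120 [6, 18, 21, 21, 22, 25, 23, 22, 21, 21, 23, 22, 6, 5, 6, 6, 8, 4, 3, 6, 4, 3, -9, 135, 136, 132]
-110 [20, 22, 22, 20, 21, 18, 6, 5, 6, 6, 14, 19, 6, 4, 7, 5, 10, 5, 1, 2, 3, 2, -9, 135, 136, 131]
-100 [19, 7, 6, 5, 6, 6, 6, 7, 8, 6, 7, 6, 6, 7, 5, 7, 6, 6, 3, 0, 0, 130, 132, 136, 136, 131]
-90 [21, 17, 19, 20, 19, 6, 8, 5, 16, 18, 21, 24, 6, 5, 7, 8, 7, 5, 2, 5, -9, 131, 129, 136, 137, 133]
-80 [19, 21, 23, 22, 20, 23, 20, 23, 22, 22, 20, 22, 7, 4, 5, 7, 3, 2, 3, -9, 122, 128, 127, 135, 139, 136]
-70 [57, 7, 7, 16, 16, 18, 18, 21, 21, 17, 29, 29, 29, 3, 2, 2, 2, 4, 4, -9, 121, 122, 126, 134, 139, 135]
-60 [61, 3, 3, 3, 3, 5, 1, 3, 4, 4, 27, 30, 27, 3, 3, 7, 3, 5, 1, -9,
[... 2552 characters left out ...]
5, 3, 25, 31, 32, -9, 4, 6, 5, 4, 1, 100, 111, 114, 118, 130, 135, 141]
-10 [126, 133, 129, -9, 3, 3, 5, 7, 4, 3, 26, 32, 33, -9, 5, 5, 2, 2, 3, 99, 109, 110, 116, 126, 145, 139]
0 [137, 139, 142, 136, 0, 4, 5, 5, 3, 3, 29, 33, 33, 20, 2, 0, 6, 4, 4, 99, 103, 111, 115, 120, 129, 130]
10 [148, 151, 157, 154, 141, 3, 5, 6, 5, 5, 26, 33, 33, 26, 5, 4, 6, 4, 3, 93, 101, 107, 112, 118, 121, 128]
20 [163, 164, 169, 167, 156, -9, 5, 7, 3, 5, 27, 33, 30, 28, 2, 3, 6, 3, 4, 3, 6, 103, 108, 114, 117, 126]
30 [178, 181, 182, 187, 162, -9, 1, 5, 6, 7, 13, 31, 33, 24, 2, 5, 3, 3, 3, 6, 6, 3, 3, 111, 117, 126]
40 [192, 197, 200, 200, -9, -9, -9, 2, 1, 6, 4, 27, 25, 2, 5, 3, 5, 6, 4, 5, 4, 5, 3, 5, 6, 125]
```

The cardboard on the left and the box on the right leave too little room for a vertical grasp. I'll lean the gripper 20° back along the handle and grip a little behind the origin, 10 mm to the right.

Emit:
{"api": "servo_tool", "payload": {
  "motion": [
    [[-0.046,0.002,0,-0.0552,-0.0964,0,0.4],[-0.046,0.002,0,-0.0552,-0.0964,0,0.4],[-0.046,0.002,0,-0.0552,-0.0964,0,0.4],[-0.046,0.002,0,-0.0552,-0.0964,0,0.4],[-0.046,0.002,-0.04,-0.0552,-0.0964,0,0.4],[-0.046,0.002,-0.06,-0.0552,-0.0964,0,0.4],[-0.046,0.002,-0.06,-0.0552,-0.0964,0,0.4]]
  ]
}}

```text
clock: 3.5
eef_pos: [339.4, -315.9, 40.2]
eef_rot: [3.14, 0.347, 2.618]
wrist_force: [-0.4, -0.1, -0.1]
finger_gap: 56.2
finger_force: 0.0
```

Emit:
{"api": "servo_tool", "payload": {
  "motion": [
    [[0,0,-0.02,0,0,0,0.4],[0,0,-0.04,0,0,0,0.4],[0,0,-0.06,0,0,0,0.4],[0,0,-0.06,0,0,0,0.4]]
  ]
}}

```text
clock: 3.9
eef_pos: [338.6, -315.3, 9.0]
eef_rot: [3.139, 0.347, 2.618]
wrist_force: [-0.6, 0.0, -1.0]
finger_gap: 56.4
finger_force: 0.0
```

No contact, so I'll close and lift a little.

Emit:
{"api": "servo_tool", "payload": {
  "motion": [
    [[0,0,0,0,0,0,0.6],[0,0,0,0,0,0,0.7],[0,0,0,0,0,0,0.8],[0,0,0,0,0,0,0.9],[0,0,0,0,0,0,1],[0,0,0,0,0,0,1],[0,0,0,0,0,0,1]]
  ],
  "newtons": 45
}}

```text
clock: 4.6
eef_pos: [339.1, -316.0, 10.7]
eef_rot: [3.14, 0.349, 2.618]
wrist_force: [-0.9, 3.3, 6.2]
finger_gap: 25.9
finger_force: 43.2
```

Emit:
{"api": "servo_tool", "payload": {
  "motion": [
    [[0,0,0.05,0,0,0,1],[0,0,0.1,0,0,0,1],[0,0,0.2,0,0,0,1],[0,0,0.3,0,0,0,1],[0,0,0.4,0,0,0,1],[0,0,0.5,0,0,0,1],[0,0,0.58,0,0,0,1],[0,0,0.58,0,0,0,1]]
  ]
}}

```text
clock: 5.4
eef_pos: [339.8, -316.9, 305.6]
eef_rot: [-3.14, 0.356, 2.619]
wrist_force: [0.4, 0.3, -2.5]
finger_gap: 26.2
finger_force: 43.2
```

Emit:
{"api": "servo_tool", "payload": {
  "motion": [
    [[0.12,0.632,0.02,0,0,-0.014,1],[0.12,0.632,0.02,0,0,-0.014,1],[0.12,0.632,0.02,0,0,-0.014,1],[0.12,0.632,0.02,0,0,-0.014,1],[0.12,0.632,0.02,0,0,-0.014,1],[0.12,0.632,0.02,0,0,-0.014,1],[0.12,0.632,0.02,0,0,-0.014,1],[0.12,0.632,0.02,0,0,-0.014,1]]
  ]
}}

```text
clock: 6.2
eef_pos: [399.0, 2.9, 308.9]
eef_rot: [3.141, 0.347, 2.579]
wrist_force: [-0.1, -0.4, -3.1]
finger_gap: 25.7
finger_force: 44.4
```

Emit:
{"api": "servo_tool", "payload": {
  "motion": [
    [[-0.068,0.58,0,0,0,0,1],[-0.068,0.58,0,0,0,0,1],[-0.068,0.58,0,0,0,0,1],[-0.068,0.58,0,0,0,0,1],[-0.068,0.58,0,0,0,0,1],[-0.068,0.58,0,0,0,0,1],[-0.068,0.58,0,0,0,0,1],[-0.068,0.58,0,0,0,0,1]]
  ]
}}

```text
clock: 7.0
eef_pos: [365.0, 289.8, 309.0]
eef_rot: [-3.14, 0.348, 2.576]
wrist_force: [0.3, -0.5, -2.8]
finger_gap: 25.6
finger_force: 44.6
```

Emit:
{"api": "servo_tool", "payload": {
  "motion": [
    [[0,0,-0.1,0,0,0,1],[0,0,-0.2,0,0,0,1],[0,0,-0.3,0,0,0,1],[0,0,-0.4,0,0,0,1],[0,0,-0.4,0,0,0,1],[0,0,-0.4,0,0,0,1]]
  ]
}}

```text
clock: 7.6
eef_pos: [365.7, 289.3, 111.7]
eef_rot: [3.141, 0.349, 2.573]
wrist_force: [-0.4, 1.1, -1.5]
finger_gap: 25.6
finger_force: 44.8
```

Run:
```python
from h import *
A=cam('top'); B=cam('scene'); np.save('top1.npy',A[1]); np.save('scene1.npy',B[1])
save(A[0],'top1'); save(B[0],'scene1')
save(np.hstack([cv2.resize(A[0][140:260,150:290],(400,343)),cv2.resize(B[0][90:210,170:310],(400,343))]),'near1')
s=manip.read_state(); print(s['eef_pos'],s['eef_rot'],s['joints'],s['wrist_force'])
w=A[1]; p=w[...,:2]-s['eef_pos'][:2]; x=p@[.843,-.537]; y=p@[.537,.843]
m=(x>60)&(x<175)&(abs(y)<50)&(w[...,2]>s['eef_pos'][2]-25)
q=np.c_[x[m],y[m],w[...,2][m]]; print(len(q)); print(q[np.argsort(q[:,0])].round(0)[::3].tolist())
```

```text
[366.32249634 290.45849907 113.24085214] [3.13630156 0.35000411 2.57182173] [ 0.78562504  0.19853063  1.92458019 -0.41460824  0.97684994  0.01083599] [ 0.54723931  0.69364202 -1.62355659]
205
[[60.0, -5.0, 124.0], [60.0, -9.0, 120.0], [62.0, -3.0, 123.0], [63.0, -4.0, 118.0], [64.0, -2.0, 121.0], [65.0, -4.0, 122.0], [66.0, 3.0, 121.0], [67.0, -3.0, 125.0], [68.0, -8.0, 123.0], [69.0, -1.0, 122.0], [70.0, -7.0, 124.0], [71.0, 0.0, 121.0], [72.0, -10.0, 119.0], [73.0, -3.0, 118.0], [74.0, -0.0, 122.0], [75.0, -5.0, 120.0], [77.0, -4.0, 119.0], [78.0, -2.0, 118.0], [81.0, -6.0, 117.0], [83.0, -4.0, 117.0], [85.0, -3.0, 119.0], [87.0, -2.0, 118.0], [89.0, -5.0, 114.0], [91.0, -3.0, 113.0], [94.0, -4.0, 121.0], [96.0, -2.0, 117.0], [98.0, -4.0, 112.0], [100.0, -4.0, 116.0], [102.0, -3.0, 117.0], [104.0, -2.0, 120.0], [106.0, -5.0, 114.0], [109.0, -4.0, 116.0], [111.0, -4.0, 121.0], [113.0, -2.0, 120.0], [116.0, -6.0, 121.0], [117.0, -4.0, 117.0], [120.0, -3.0, 120.0], [122.0, -2.0, 120.0], [124.0, -6.0, 119.0], [126.0, -4.0, 118.0], [128.0, -2.0, 116.0], [130.0, -1.0, 119.0], [133.0, -5.0, 115.0], [135.0, -4.0, 117.0], [137.0, -3.0, 121.0], [139.0, -0.0, 115.0], [141.0, -5.0, 117.0], [143.0, -4.0, 117.0], [145.0, -2.0, 118.0], [148.0, -2.0, 122.0], [149.0, -3.0, 118.0], [150.0, -5.0, 116.0], [151.0, 25.0, 117.0], [151.0, 20.0, 116.0], [152.0, -3.0, 116.0], [153.0, 1.0, 114.0], [153.0, 26.0, 121.0], [154.0, 20.0, 121.0], [154.0, -2.0, 118.0], [155.0, 2.0, 116.0], [155.0, 19.0, 120.0], [156.0, 13.0, 118.0], [156.0, 8.0, 120.0], [157.0, 12.0, 117.0], [158.0, 6.0, 118.0], [158.0, 9.0, 118.0], [159.0, 13.0, 119.0], [160.0, 2.0, 117.0], [162.0, 8.0, 121.0]]
```

View pics/near1.png

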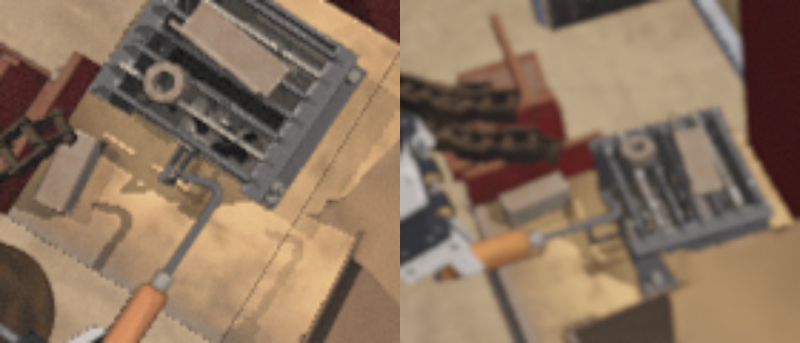

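The hook is level and aligned, with the tip at (154,17) from the TCP. I'll lower beside the loop, then move in sideways.

Emit:
{"api": "servo_tool", "payload": {
  "motion": [
    [[-0.0066,0.0042,-0.05,0,0,0,1],[-0.0066,0.0042,-0.1,0,0,0,1],[-0.0066,0.0042,-0.15,0,0,0,1],[-0.0066,0.0042,-0.169,0,0,0,1],[-0.0066,0.0042,-0.169,0,0,0,1],[-0.0066,0.0042,-0.169,0,0,0,1]]
  ]
}}

```text
clock: 8.3
eef_pos: [362.6, 292.8, 27.7]
eef_rot: [3.138, 0.35, 2.573]
wrist_force: [0.4, 0.4, -2.3]
finger_gap: 25.8
finger_force: 44.8
```

Run:
```python
from h import *
A=cam('top')
s=manip.read_state(); print(s['eef_pos'],s['wrist_force'])
w=A[1]; E=np.array([530.5,264.5]); p=w[...,:2]-E; x=p@[.843,-.537]; y=p@[.537,.843]
m=(x>-40)&(x<18)&(abs(y)<70)&(w[...,2]>18)
q=np.c_[x[m],y[m],w[...,2][m]]; print(q[np.argsort(q[:,1])].round(0).astype(int).tolist())
```

```text
[362.53068486 292.81881457  27.62462351] [-0.26653775  0.16581852 -1.51740098]
[[-10, -70, 32], [-16, -70, 28], [-14, -70, 35], [-4, -69, 34], [-33, -69, 32], [-17, -69, 36], [-36, -69, 35], [-23, -69, 32], [-8, -69, 35], [-27, -68, 31], [-21, -68, 34], [-40, -68, 33], [-24, -68, 37], [-2, -68, 34], [-30, -68, 32], [-12, -68, 33], [-37, -67, 37], [-6, -67, 35], [-28, -67, 36], [-15, -67, 32], [-34, -67, 31], [-9, -67, 35], [-3, -67, 39], [-32, -66, 36], [-13, -66, 36], [0, -66, 32], [-19, -66, 31], [-26, -66, 36], [-35, -65, 34], [-7, -65, 36], [-23, -65, 31], [-39, -65, 36], [-11, -65, 36], [-20, -65, 35], [2, -65, 33], [-33, -65, 38], [-30, -65, 34], [-5, -64, 36], [-24, -64, 34], [-2, -63, 30], [-15, -63, 31], [-3, -63, 37], [1, -62, 32], [3, -61, 34], [-1, -60, 32], [5, -59, 32], [1, -58, 31], [4, -57, 34], [18, -57, 21], [-2, -57, 29], [0, -56, 32], [2, -55, 32], [-1, -55, 34], [1, -54, 37], [4, -53, 30], [3, -51, 33], [-3, -51, 29], [-1, -51, 35], [-4, -49, 31], [1, -49, 33], [-2, -48, 33], [18, -47, 21], [0, -47, 35], [-4, -47, 35], [-1, -45, 36], [-5, -44, 33], [1, -43, 32], 
[... 207 characters left out ...]
], [-6, -33, 36], [-8, -30, 34], [-4, -30, 31], [18, -9, 45], [-18, -3, 28], [-8, -3, 50], [-17, -3, 39], [16, -2, 51], [-16, -2, 30], [3, -2, 53], [10, -2, 47], [-21, -2, 40], [12, -2, 50], [1, -2, 44], [-18, -2, 43], [-16, -2, 48], [-20, -1, 29], [-19, -1, 50], [-12, -1, 45], [6, -1, 46], [-6, -1, 48], [-3, -1, 45], [-4, -1, 52], [-13, -1, 51], [-1, -1, 49], [-17, 0, 52], [-10, 0, 47], [0, 0, 18], [-15, 0, 35], [9, 0, 47], [-11, 0, 53], [14, 0, 50], [5, 0, 49], [2, 0, 51], [11, 1, 50], [-15, 1, 53], [-8, 1, 48], [7, 1, 50], [-21, 1, 48], [-2, 2, 49], [-6, 2, 50], [13, 2, 51], [17, 2, 47], [4, 2, 49], [-9, 2, 50], [10, 2, 51], [-19, 3, 49], [0, 3, 47], [-3, 4, 49], [-13, 4, 48], [6, 5, 46]]
```

Emit:
{"api": "servo_tool", "payload": {
  "motion": [
    [[0.01,0.013,0,0,0,0,1],[0.02,0.027,0,0,0,0,1],[0.03,0.041,0,0,0,0,1],[0.037,0.053,0,0,0,0,1],[0.046,0.066,0,0,0,0,1],[0.055,0.079,0,0,0,0,1],[0.055,0.079,0,0,0,0,1],[0.055,0.079,0,0,0,0,1]]
  ]
}}

```text
clock: 9.15
eef_pos: [389.2, 331.6, 25.7]
eef_rot: [3.141, 0.349, 2.574]
wrist_force: [-0.1, 0.9, -1.5]
finger_gap: 25.5
finger_force: 44.8
```

Run:
```python
from h import *
A=cam('top'); B=cam('scene')
s=manip.read_state(); print(s['eef_pos'],s['wrist_force'],s['clock'])
save(np.hstack([cv2.resize(A[0][170:220,180:240],(400,333),interpolation=2),cv2.resize(B[0][145:195,210:270],(400,333),interpolation=2)]),'in1')
```

```text
[389.06523938 331.37401098  25.82690457] [-0.13893835  0.25200914 -2.30947685] 9.25
```

View pics/in1.png

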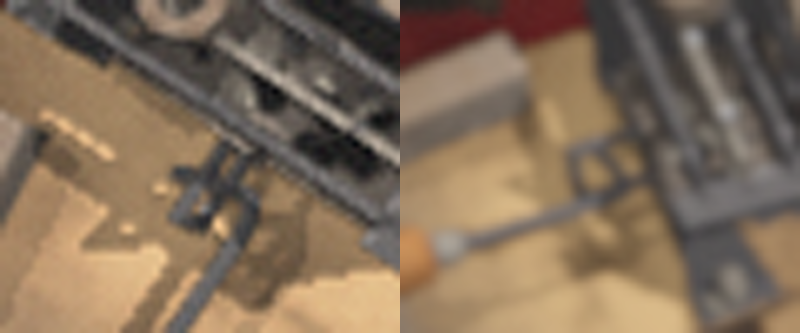

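The leg is through the loop: its tip shows beyond it at (180,172). Starting a slow pull.

Emit:
{"api": "servo_tool", "payload": {
  "motion": [
    [[-0.0017,0.0011,0,0,0,0,1],[-0.0034,0.0022,0,0,0,0,1],[-0.0051,0.0032,0,0,0,0,1],[-0.0067,0.0043,0,0,0,0,1],[-0.0084,0.0054,0,0,0,0,1],[-0.0101,0.0064,0,0,0,0,1],[-0.0118,0.0075,0,0,0,0,1],[-0.0135,0.0086,0,0,0,0,1]]
  ]
}}

```text
clock: 10.05
eef_pos: [382.4, 336.0, 26.0]
eef_rot: [3.14, 0.349, 2.574]
wrist_force: [0.4, 0.2, -3.1]
finger_gap: 26.1
finger_force: 44.8
```

Emit:
{"api": "servo_tool", "payload": {
  "motion": [
    [[-0.0008,0.0005,0,0,0,0,1],[-0.0017,0.0011,0,0,0,0,1],[-0.0025,0.0016,0,0,0,0,1],[-0.0034,0.0022,0,0,0,0,1],[-0.0042,0.0027,0,0,0,0,1],[-0.0051,0.0032,0,0,0,0,1]]
  ]
}}

```text
clock: 10.65
eef_pos: [380.1, 337.5, 26.0]
eef_rot: [3.14, 0.349, 2.574]
wrist_force: [2.5, -1.7, -2.9]
finger_gap: 25.6
finger_force: 44.8
```

Emit:
{"api": "servo_tool", "payload": {
  "motion": [
    [[-0.0008,0.0005,0,0,0,0,1],[-0.0017,0.0011,0,0,0,0,1],[-0.0025,0.0016,0,0,0,0,1],[-0.0034,0.0022,0,0,0,0,1],[-0.0042,0.0027,0,0,0,0,1],[-0.0051,0.0032,0,0,0,0,1]]
  ]
}}

```text
clock: 11.25
eef_pos: [377.6, 339.0, 26.0]
eef_rot: [3.14, 0.349, 2.574]
wrist_force: [4.6, -3.2, -2.2]
finger_gap: 25.7
finger_force: 44.8
```

Emit:
{"api": "servo_tool", "payload": {
  "motion": [
    [[-0.0008,0.0005,0,0,0,0,1],[-0.0017,0.0011,0,0,0,0,1],[-0.0025,0.0016,0,0,0,0,1],[-0.0034,0.0022,0,0,0,0,1],[-0.0042,0.0027,0,0,0,0,1],[-0.0051,0.0032,0,0,0,0,1]]
  ]
}}

```text
clock: 11.85
eef_pos: [375.0, 340.6, 26.0]
eef_rot: [3.14, 0.349, 2.574]
wrist_force: [3.2, -3.0, -2.1]
finger_gap: 25.6
finger_force: 44.8
```

Emit:
{"api": "servo_tool", "payload": {
  "motion": [
    [[-0.0013,0.0009,0,0,0,0,1],[-0.0027,0.0017,0,0,0,0,1],[-0.004,0.0026,0,0,0,0,1],[-0.0054,0.0034,0,0,0,0,1],[-0.0067,0.0043,0,0,0,0,1],[-0.0081,0.0052,0,0,0,0,1],[-0.0094,0.006,0,0,0,0,1],[-0.0108,0.0069,0,0,0,0,1],[-0.0121,0.0077,0,0,0,0,1],[-0.0135,0.0086,0,0,0,0,1]]
  ]
}}

```text
clock: 12.85
eef_pos: [368.1, 345.1, 25.9]
eef_rot: [3.14, 0.349, 2.574]
wrist_force: [2.8, -1.7, -1.6]
finger_gap: 25.7
finger_force: 44.8
```

```bash
cat > loop.py <<'E'
from h import *
A=cam('top'); s=manip.read_state(); f=s['wrist_force']; print(s['eef_pos'].round(1),'pull',f@[.843,-.537,0],s['clock'])
w=A[1]; p=w[...,:2]-[530.5,264.5]; x=p@[.843,-.537]; y=p@[.537,.843]
m=(x>-120)&(x<15)&(abs(y)<6)&(w[...,2]>42)&(w[...,2]<56)
print('loop front',np.sort(x[m])[:4].round(1),'y',np.median(y[m]),'home -21')
E
python3 loop.py
```

```text
[368.  345.1  25.9] pull 2.1640945535045 12.9
loop front [-35.6 -34.4 -33.5 -33.3] y 0.04216801569410581 home -21
```

Emit:
{"api": "servo_tool", "payload": {
  "motion": [
    [[-0.0017,0.0011,0,0,0,0,1],[-0.0034,0.0022,0,0,0,0,1],[-0.0051,0.0032,0,0,0,0,1],[-0.0067,0.0043,0,0,0,0,1],[-0.0084,0.0054,0,0,0,0,1],[-0.0101,0.0064,0,0,0,0,1],[-0.0118,0.0075,0,0,0,0,1],[-0.0135,0.0086,0,0,0,0,1],[-0.0135,0.0086,0,0,0,0,1]]
  ]
}}

```text
clock: 13.8
eef_pos: [361.3, 349.4, 25.9]
eef_rot: [3.14, 0.349, 2.574]
wrist_force: [2.8, -1.3, -1.9]
finger_gap: 25.7
finger_force: 44.8
```

Emit:
{"api": "servo_tool", "payload": {
  "motion": [
    [[-0.0008,0.0005,0,0,0,0,1],[-0.0017,0.0011,0,0,0,0,1],[-0.0025,0.0016,0,0,0,0,1],[-0.0034,0.0022,0,0,0,0,1],[-0.0042,0.0027,0,0,0,0,1],[-0.0051,0.0032,0,0,0,0,1]]
  ]
}}

```text
clock: 14.4
eef_pos: [358.8, 351.0, 25.9]
eef_rot: [3.14, 0.349, 2.574]
wrist_force: [2.4, -1.5, -2.5]
finger_gap: 25.9
finger_force: 44.8
```

Emit:
{"api": "servo_tool", "payload": {
  "motion": [
    [[-0.001,0.0006,0,0,0,0,1],[-0.002,0.0013,0,0,0,0,1],[-0.003,0.0019,0,0,0,0,1],[-0.004,0.0026,0,0,0,0,1],[-0.0051,0.0032,0,0,0,0,1],[-0.0051,0.0032,0,0,0,0,1]]
  ]
}}

```text
clock: 15.0
eef_pos: [356.2, 352.6, 25.9]
eef_rot: [3.14, 0.349, 2.574]
wrist_force: [2.4, -1.4, -1.8]
finger_gap: 25.5
finger_force: 44.8
```

Emit:
{"api": "servo_tool", "payload": {
  "motion": [
    [[-0.001,0.0006,0,0,0,0,1],[-0.002,0.0013,0,0,0,0,1],[-0.003,0.0019,0,0,0,0,1],[-0.004,0.0026,0,0,0,0,1],[-0.0051,0.0032,0,0,0,0,1],[-0.0051,0.0032,0,0,0,0,1]]
  ]
}}

```text
clock: 15.6
eef_pos: [353.6, 354.2, 25.9]
eef_rot: [3.14, 0.349, 2.574]
wrist_force: [1.5, -1.2, -3.1]
finger_gap: 25.9
finger_force: 44.8
```

Emit:
{"api": "servo_tool", "payload": {
  "motion": [
    [[-0.001,0.0006,0,0,0,0,1],[-0.002,0.0013,0,0,0,0,1],[-0.003,0.0019,0,0,0,0,1],[-0.004,0.0026,0,0,0,0,1],[-0.0051,0.0032,0,0,0,0,1],[-0.0051,0.0032,0,0,0,0,1]]
  ]
}}

```text
clock: 16.2
eef_pos: [351.1, 355.8, 25.9]
eef_rot: [3.14, 0.349, 2.574]
wrist_force: [2.0, -1.0, -2.5]
finger_gap: 25.8
finger_force: 44.8
```

Emit:
{"api": "servo_tool", "payload": {
  "motion": [
    [[-0.001,0.0006,0,0,0,0,1],[-0.002,0.0013,0,0,0,0,1],[-0.003,0.0019,0,0,0,0,1],[-0.004,0.0026,0,0,0,0,1],[-0.0051,0.0032,0,0,0,0,1],[-0.0051,0.0032,0,0,0,0,1]]
  ]
}}

```text
clock: 16.8
eef_pos: [348.5, 357.4, 25.9]
eef_rot: [3.14, 0.349, 2.574]
wrist_force: [1.5, -1.8, -2.2]
finger_gap: 25.7
finger_force: 44.8
```

Emit:
{"api": "servo_tool", "payload": {
  "motion": [
    [[-0.001,0.0006,0,0,0,0,1],[-0.002,0.0013,0,0,0,0,1],[-0.003,0.0019,0,0,0,0,1],[-0.004,0.0026,0,0,0,0,1],[-0.0051,0.0032,0,0,0,0,1],[-0.0051,0.0032,0,0,0,0,1]]
  ]
}}

```text
clock: 17.4
eef_pos: [346.0, 359.0, 26.0]
eef_rot: [3.14, 0.349, 2.574]
wrist_force: [2.5, -1.3, -2.2]
finger_gap: 25.8
finger_force: 44.8
```

Emit:
{"api": "servo_tool", "payload": {
  "motion": [
    [[-0.001,0.0006,0,0,0,0,1],[-0.002,0.0013,0,0,0,0,1],[-0.003,0.0019,0,0,0,0,1],[-0.004,0.0026,0,0,0,0,1],[-0.0051,0.0032,0,0,0,0,1],[-0.0051,0.0032,0,0,0,0,1]]
  ]
}}

```text
clock: 18.0
eef_pos: [343.4, 360.6, 26.0]
eef_rot: [3.14, 0.349, 2.574]
wrist_force: [2.4, -1.5, -2.1]
finger_gap: 25.4
finger_force: 44.8
```

Emit:
{"api": "servo_tool", "payload": {
  "motion": [
    [[-0.001,0.0006,0,0,0,0,1],[-0.002,0.0013,0,0,0,0,1],[-0.003,0.0019,0,0,0,0,1],[-0.004,0.0026,0,0,0,0,1],[-0.0051,0.0032,0,0,0,0,1],[-0.0051,0.0032,0,0,0,0,1]]
  ]
}}

```text
clock: 18.6
eef_pos: [340.9, 362.2, 25.9]
eef_rot: [3.14, 0.349, 2.574]
wrist_force: [2.7, -1.4, -2.4]
finger_gap: 25.4
finger_force: 44.8
```

Emit:
{"api": "servo_tool", "payload": {
  "motion": [
    [[-0.001,0.0006,0,0,0,0,1],[-0.002,0.0013,0,0,0,0,1],[-0.003,0.0019,0,0,0,0,1],[-0.004,0.0026,0,0,0,0,1],[-0.0051,0.0032,0,0,0,0,1],[-0.0051,0.0032,0,0,0,0,1]]
  ]
}}

```text
clock: 19.2
eef_pos: [338.3, 363.8, 26.0]
eef_rot: [3.14, 0.349, 2.574]
wrist_force: [2.3, -1.6, -2.1]
finger_gap: 25.6
finger_force: 44.8
```

Emit:
{"api": "servo_tool", "payload": {
  "motion": [
    [[-0.001,0.0006,0,0,0,0,1],[-0.002,0.0013,0,0,0,0,1],[-0.003,0.0019,0,0,0,0,1],[-0.004,0.0026,0,0,0,0,1],[-0.0051,0.0032,0,0,0,0,1],[-0.0051,0.0032,0,0,0,0,1]]
  ]
}}

```text
clock: 19.8
eef_pos: [335.8, 365.4, 25.9]
eef_rot: [3.14, 0.349, 2.574]
wrist_force: [1.7, -1.2, -2.7]
finger_gap: 25.7
finger_force: 44.8
```

Emit:
{"api": "servo_tool", "payload": {
  "motion": [
    [[-0.001,0.0006,0,0,0,0,1],[-0.002,0.0013,0,0,0,0,1],[-0.003,0.0019,0,0,0,0,1],[-0.004,0.0026,0,0,0,0,1],[-0.0051,0.0032,0,0,0,0,1],[-0.0051,0.0032,0,0,0,0,1]]
  ]
}}

```text
clock: 20.4
eef_pos: [333.2, 367.0, 25.9]
eef_rot: [3.14, 0.349, 2.574]
wrist_force: [1.8, -1.7, -1.9]
finger_gap: 25.7
finger_force: 44.8
```

Emit:
{"api": "servo_tool", "payload": {
  "motion": [
    [[-0.001,0.0006,0,0,0,0,1],[-0.002,0.0013,0,0,0,0,1],[-0.003,0.0019,0,0,0,0,1],[-0.004,0.0026,0,0,0,0,1],[-0.0051,0.0032,0,0,0,0,1],[-0.0051,0.0032,0,0,0,0,1]]
  ]
}}

```text
clock: 21.0
eef_pos: [330.7, 368.6, 25.9]
eef_rot: [3.14, 0.349, 2.574]
wrist_force: [2.0, -2.2, -2.8]
finger_gap: 25.6
finger_force: 44.8
```

Emit:
{"api": "servo_tool", "payload": {
  "motion": [
    [[-0.001,0.0006,0,0,0,0,1],[-0.002,0.0013,0,0,0,0,1],[-0.003,0.0019,0,0,0,0,1],[-0.004,0.0026,0,0,0,0,1],[-0.0051,0.0032,0,0,0,0,1],[-0.0051,0.0032,0,0,0,0,1]]
  ]
}}

```text
clock: 21.6
eef_pos: [328.1, 370.2, 26.0]
eef_rot: [3.14, 0.349, 2.574]
wrist_force: [2.6, -2.1, -2.0]
finger_gap: 25.6
finger_force: 44.8
```

Emit:
{"api": "servo_tool", "payload": {
  "motion": [
    [[-0.001,0.0006,0,0,0,0,1],[-0.002,0.0013,0,0,0,0,1],[-0.003,0.0019,0,0,0,0,1],[-0.004,0.0026,0,0,0,0,1],[-0.0051,0.0032,0,0,0,0,1],[-0.0051,0.0032,0,0,0,0,1]]
  ]
}}

```text
clock: 22.2
eef_pos: [325.6, 371.8, 26.0]
eef_rot: [3.14, 0.349, 2.574]
wrist_force: [2.0, -0.8, -1.5]
finger_gap: 25.7
finger_force: 44.8
```

Checking that the pan is really following.

```bash
python3 loop.py
```

```text
[325.6 371.8  25.9] pull 2.0222322486053788 22.25
loop front [-85.  -84.  -83.1 -83. ] y -0.20701107609411826 home -21
```

Emit:
{"api": "servo_tool", "payload": {
  "motion": [
    [[-0.001,0.0006,0,0,0,0,1],[-0.002,0.0013,0,0,0,0,1],[-0.003,0.0019,0,0,0,0,1],[-0.004,0.0026,0,0,0,0,1],[-0.0051,0.0032,0,0,0,0,1],[-0.0051,0.0032,0,0,0,0,1]]
  ]
}}

```text
clock: 22.85
eef_pos: [323.0, 373.4, 25.9]
eef_rot: [3.14, 0.349, 2.574]
wrist_force: [2.0, -1.0, -2.5]
finger_gap: 25.6
finger_force: 44.8
```

Following: about 67 mm out.

Emit:
{"api": "servo_tool", "payload": {
  "motion": [
    [[-0.001,0.0006,0,0,0,0,1],[-0.002,0.0013,0,0,0,0,1],[-0.003,0.0019,0,0,0,0,1],[-0.004,0.0026,0,0,0,0,1],[-0.0051,0.0032,0,0,0,0,1],[-0.0051,0.0032,0,0,0,0,1]]
  ]
}}

```text
clock: 23.45
eef_pos: [320.5, 375.0, 25.9]
eef_rot: [3.14, 0.349, 2.574]
wrist_force: [2.6, -1.2, -2.0]
finger_gap: 25.8
finger_force: 44.8
```

Emit:
{"api": "servo_tool", "payload": {
  "motion": [
    [[-0.001,0.0006,0,0,0,0,1],[-0.002,0.0013,0,0,0,0,1],[-0.003,0.0019,0,0,0,0,1],[-0.004,0.0026,0,0,0,0,1],[-0.0051,0.0032,0,0,0,0,1],[-0.0051,0.0032,0,0,0,0,1]]
  ]
}}

```text
clock: 24.05
eef_pos: [317.9, 376.6, 25.9]
eef_rot: [3.14, 0.349, 2.574]
wrist_force: [2.0, -1.2, -2.4]
finger_gap: 25.4
finger_force: 44.8
```

Emit:
{"api": "servo_tool", "payload": {
  "motion": [
    [[-0.001,0.0006,0,0,0,0,1],[-0.002,0.0013,0,0,0,0,1],[-0.003,0.0019,0,0,0,0,1],[-0.004,0.0026,0,0,0,0,1],[-0.0051,0.0032,0,0,0,0,1],[-0.0051,0.0032,0,0,0,0,1]]
  ]
}}

```text
clock: 24.65
eef_pos: [315.8, 378.1, 26.1]
eef_rot: [3.14, 0.35, 2.574]
wrist_force: [7.2, -3.7, -2.9]
finger_gap: 25.6
finger_force: 44.8
```

Contact with the stop at about 8 N. I'll tighten in small steps to just over 11 N.

Emit:
{"api": "servo_tool", "payload": {
  "motion": [
    [[-0.0008,0.0005,0,0,0,0,1],[-0.0017,0.0011,0,0,0,0,1],[-0.0017,0.0011,0,0,0,0,1],[-0.0017,0.0011,0,0,0,0,1],[-0.0017,0.0011,0,0,0,0,1]]
  ]
}}

```text
clock: 25.15
eef_pos: [315.2, 378.5, 26.1]
eef_rot: [3.14, 0.35, 2.574]
wrist_force: [7.9, -3.4, -2.1]
finger_gap: 25.8
finger_force: 44.8
```

Run:
```python
from h import *
import numpy as np
f=[]
for i in range(4):
  manip.camera('top'); f.append(manip.read_state()['wrist_force']@[.843,-.537,0])
print(np.round(f,2), manip.read_state()['eef_pos'])
```

```text
[ 9.69  9.58  8.03 10.31] [315.16059359 378.51702412  26.10006143]
```

Emit:
{"api": "servo_tool", "payload": {
  "motion": [
    [[-0.0008,0.0005,0,0,0,0,1],[-0.0017,0.0011,0,0,0,0,1],[-0.0017,0.0011,0,0,0,0,1],[-0.0017,0.0011,0,0,0,0,1]]
  ]
}}

```text
clock: 25.75
eef_pos: [314.5, 379.0, 26.1]
eef_rot: [3.14, 0.35, 2.574]
wrist_force: [10.7, -5.1, -3.2]
finger_gap: 25.4
finger_force: 44.8
```

```bash
cat > fc.py <<'E'
from h import *
f=[]
for i in range(6):
  manip.camera('top'); f.append(manip.read_state()['wrist_force']@[.843,-.537,0])
print(np.round(f,2),np.mean(f), manip.read_state()['eef_pos'])
E
python3 fc.py
```

```text
[11.97 11.55 11.2  11.51 12.12 11.94] 11.715397100491389 [314.47947495 378.99995138  26.13167654]
```

Steady at about 11.7 N with no movement, so it's firm against the stop. Now easing off and unhooking sideways.

Emit:
{"api": "servo_tool", "payload": {
  "motion": [
    [[0.003,-0.002,0,0,0,0,1],[0.006,-0.004,0,0,0,0,1],[0.01,-0.0063,0,0,0,0,1],[0.0145,-0.0092,0,0,0,0,1],[0.0186,-0.0118,0,0,0,0,1],[0.0186,-0.0118,0,0,0,0,1]]
  ]
}}

```text
clock: 26.65
eef_pos: [323.2, 373.2, 25.9]
eef_rot: [3.14, 0.349, 2.574]
wrist_force: [0.2, 0.2, -2.5]
finger_gap: 25.7
finger_force: 44.8
```

```bash
python3 loop.py
python3 - <<'E'
from h import *
A=cam('top'); B=cam('scene'); print(manip.read_state()['wrist_force'])
save(np.hstack([cv2.resize(A[0][185:235,165:225],(400,333),interpolation=2),cv2.resize(B[0][145:205,190:262],(400,333),interpolation=2)]),'out1')
E
```

```text
[323.1 373.3  25.9] pull -0.021421189364460375 26.7
loop front [-94.9 -93.8 -93.4 -91.9] y 0.7230236297978625 home -21
[ 0.04848816  0.28618487 -1.7086605 ]
```

View pics/out1.png

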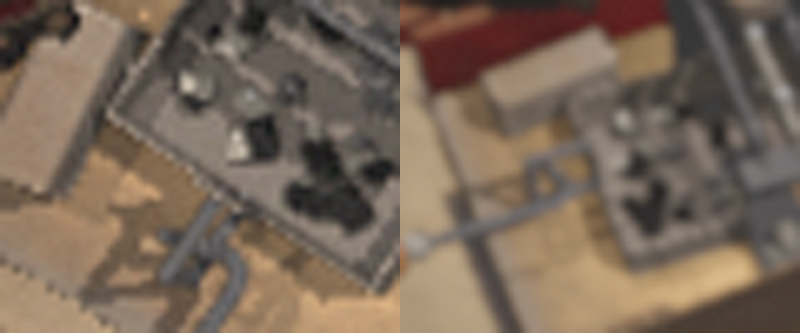

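The pan stands out about 74 mm, and the leg is free in the middle of the loop. Withdrawing sideways, then lifting.

Emit:
{"api": "servo_tool", "payload": {
  "motion": [
    [[-0.01,-0.016,0,0,0,0,1],[-0.02,-0.032,0,0,0,0,1],[-0.03,-0.048,0,0,0,0,1],[-0.04,-0.063,0,0,0,0,1],[-0.0537,-0.0843,0,0,0,0,1],[-0.0537,-0.0843,0,0,0,0,1]]
  ]
}}

```text
clock: 27.4
eef_pos: [295.4, 330.0, 25.9]
eef_rot: [3.141, 0.349, 2.574]
wrist_force: [0.1, -0.2, -2.6]
finger_gap: 25.6
finger_force: 44.8
```

```bash
python3 loop.py
python3 - <<'E'
from h import *
w=cam('top')[1]; p=w[...,:2]-[530.5,264.5]; x=p@[.843,-.537]; y=p@[.537,.843]
m=(x>-105)&(x<-60)&(y>-65)&(y<-5)&(w[...,2]>18); print('hook max y',np.sort(y[m])[-4:])
E
```

```text
[296.  330.9  26.2] pull 1.082047861040438 27.45
loop front [-94.7 -94.1 -93.5 -92.6] y 0.5880771008880692 home -21
hook max y [-35.12375839 -34.16233959 -34.14913497 -33.40553844]
```

Emit:
{"api": "servo_tool", "payload": {
  "motion": [
    [[0,0,0.1,0,0,0,1],[0,0,0.2,0,0,0,1],[0,0,0.3,0,0,0,1],[0,0,0.4,0,0,0,1],[0,0,0.5,0,0,0,1],[0,0,0.568,0,0,0,1],[0,0,0.568,0,0,0,1],[0,0,0.568,0,0,0,1]]
  ]
}}

```text
clock: 28.3
eef_pos: [296.3, 331.3, 309.6]
eef_rot: [3.14, 0.349, 2.574]
wrist_force: [-0.8, -0.6, -3.4]
finger_gap: 25.9
finger_force: 44.8
```

Emit:
{"api": "servo_tool", "payload": {
  "motion": [
    [[0.208,-0.66,0,0,0,0.014,1],[0.208,-0.66,0,0,0,0.014,1],[0.208,-0.66,0,0,0,0.014,1],[0.208,-0.66,0,0,0,0.014,1],[0.208,-0.66,0,0,0,0.014,1],[0.208,-0.66,0,0,0,0.014,1],[0.208,-0.66,0,0,0,0.014,1],[0.208,-0.66,0,0,0,0.014,1],[0.208,-0.66,0,0,0,0.014,1],[0.208,-0.66,0,0,0,0.014,1]]
  ]
}}

```text
clock: 29.3
eef_pos: [399.9, 2.0, 308.9]
eef_rot: [3.141, 0.347, 2.619]
wrist_force: [0.5, 0.4, -1.9]
finger_gap: 25.5
finger_force: 44.8
```

Emit:
{"api": "servo_tool", "payload": {
  "motion": [
    [[-0.121,-0.632,0,0,0,0,1],[-0.121,-0.632,0,0,0,0,1],[-0.121,-0.632,0,0,0,0,1],[-0.121,-0.632,0,0,0,0,1],[-0.121,-0.632,0,0,0,0,1],[-0.121,-0.632,0,0,0,0,1],[-0.121,-0.632,0,0,0,0,1],[-0.121,-0.632,0,0,0,0,1],[-0.121,-0.632,0,0,0,0,1],[-0.121,-0.632,0,0,0,0,1]]
  ]
}}

```text
clock: 30.3
eef_pos: [340.6, -313.3, 309.8]
eef_rot: [3.14, 0.349, 2.62]
wrist_force: [0.4, -0.2, -2.1]
finger_gap: 25.5
finger_force: 44.8
```

Emit:
{"api": "servo_tool", "payload": {
  "motion": [
    [[-0.002,-0.005,-0.09,0,0,0,1],[-0.002,-0.005,-0.18,0,0,0,1],[-0.002,-0.005,-0.27,0,0,0,1],[-0.002,-0.005,-0.36,0,0,0,1],[-0.002,-0.005,-0.45,0,0,0,1],[-0.002,-0.005,-0.52,0,0,0,1],[-0.002,-0.005,-0.56,0,0,0,1],[-0.002,-0.005,-0.58,0,0,0,1],[-0.002,-0.005,-0.586,0,0,0,1],[-0.002,-0.005,-0.586,0,0,0,1]]
  ]
}}

```text
clock: 31.3
eef_pos: [339.3, -317.2, 17.6]
eef_rot: [3.141, 0.35, 2.619]
wrist_force: [-0.7, -1.0, -1.9]
finger_gap: 25.7
finger_force: 44.8
```

Emit:
{"api": "servo_tool", "payload": {
  "motion": [
    [[0,0,-0.002,0,0,0,1],[0,0,-0.004,0,0,0,1],[0,0,-0.006,0,0,0,1],[0,0,-0.008,0,0,0,1],[0,0,-0.01,0,0,0,1],[0,0,-0.01,0,0,0,1]]
  ]
}}

```text
clock: 31.9
eef_pos: [338.7, -317.3, 11.8]
eef_rot: [3.14, 0.349, 2.618]
wrist_force: [-0.8, -0.2, -1.3]
finger_gap: 25.9
finger_force: 44.8
```

Emit:
{"api": "servo_tool", "payload": {
  "motion": [
    [[0,0,-0.001,0,0,0,1],[0,0,-0.002,0,0,0,1],[0,0,-0.003,0,0,0,1],[0,0,-0.003,0,0,0,1]]
  ]
}}

```text
clock: 32.3
eef_pos: [338.8, -317.3, 10.6]
eef_rot: [3.14, 0.349, 2.618]
wrist_force: [-2.4, 2.2, 3.1]
finger_gap: 25.4
finger_force: 44.9
```

Resting on the bench. Open, then retreat upward.

Emit:
{"api": "servo_tool", "payload": {
  "motion": [
    [[0,0,0,0,0,0,0.65],[0,0,0,0,0,0,0.55],[0,0,0,0,0,0,0.4],[0,0,0,0,0,0,0.4],[0,0,0,0,0,0,0.4]]
  ]
}}

```text
clock: 32.8
eef_pos: [338.7, -317.3, 10.5]
eef_rot: [3.14, 0.349, 2.618]
wrist_force: [0.8, -1.3, -0.3]
finger_gap: 56.0
finger_force: 0.0
```

Emit:
{"api": "servo_tool", "payload": {
  "motion": [
    [[0,0,0.03,0,0,0,0.4],[0,0,0.08,0,0,0,0.4],[0,0,0.16,0,0,0,0.4],[0,0,0.25,0,0,0,0.4],[0,0,0.35,0,0,0,0.4],[0,0,0.45,0,0,0,0.4],[0,0,0.55,0,0,0,0.4],[0,0,0.6,0,0,0,0.4]]
  ]
}}

```text
clock: 33.6
eef_pos: [338.9, -317.6, 315.0]
eef_rot: [-3.141, 0.354, 2.619]
wrist_force: [-0.4, -1.4, -1.2]
finger_gap: 56.2
finger_force: 0.0
```

Emit:
{"api": "servo_tool", "payload": {
  "motion": [
    [[0.1,0.6,0,0,0,0,0.4],[0.1,0.6,0,0,0,0,0.4],[0.1,0.6,0,0,0,0,0.4],[0.1,0.6,0,0,0,0,0.4],[0.1,0.6,0,0,0,0,0.4],[0.1,0.6,0,0,0,0,0.4],[0.1,0.6,0,0,0,0,0.4],[0.1,0.6,0,0,0,0,0.4]]
  ]
}}

```text
clock: 34.4
eef_pos: [388.8, -15.6, 310.4]
eef_rot: [3.14, 0.349, 2.622]
wrist_force: [0.7, 0.4, 0.0]
finger_gap: 56.0
finger_force: 0.0
```

```bash
python3 loop.py
python3 - <<'E'
from h import *
A,w=cam('top')[:2]; save(np.hstack([cv2.resize(A[110:240,150:290],(400,371)),cv2.resize(A[190:310,385:505],(371,371))]),'end')
m=np.zeros((400,640),bool); m[205:252,425:465]=1; m&=(w[...,2]>8)&(w[...,2]<30); print('rod z',np.percentile(w[m][:,2],[10,50,90]))
print(manip.read_state()['eef_pos'],manip.read_state()['wrist_force'])
E
```

```text
[388.7 -16.8 310.3] pull 0.07789358905446493 34.45
loop front [-94.7 -94.1 -93.6 -92.4] y 0.8585168906548322 home -21
rod z [14.65351792 17.43211177 21.22980747]
[388.6316539  -17.64513955 310.35052346] [ 0.92262524 -1.78992543 -0.07977156]
```

View pics/end.png

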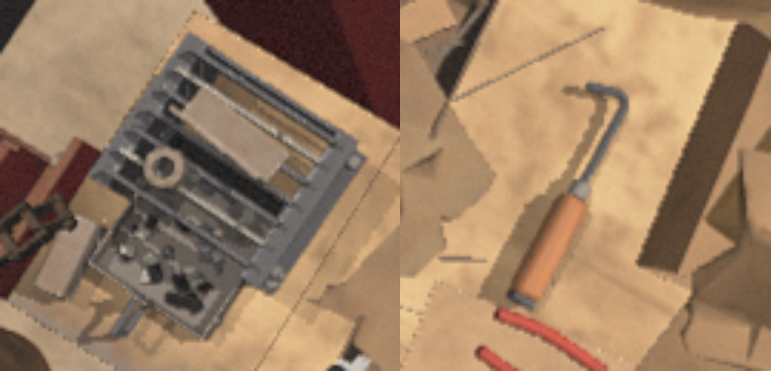

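The pan stands out, the hook lies flat on the bench, and the angle, nut and square tube are where they were.

```bash
python3 -c "
from cell import manip; print(manip.sign_off())"
```

```text
the job is handed in; nothing more can be done
None
```

The job is handed in: the pan was drawn about 74 mm to its stop and held there at a steady 11.7 N, the hook was freed and laid flat on the bench, and the angle, nut and square tube look unmoved; I never picked out the bolt in the pictures, so I can't confirm it.

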